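# Tip the cold chisel out of its deep storage tube

## Task

The cold chisel sits too deep in the yellow tube to be gripped. Take the tube off its leaning stand, tip it close over the low red tray so that the chisel slides out and lies flat in the tray, without falling from a height, then put the empty tube back in the stand the way it stood. Leave the other things on the bench where they are.

Things in the scene. Friction and masses are not known exactly. Their poses are not given: they have to be found in the camera images.
- tube_center (a point): centre (half-way up) of the yellow square tube, black band at its open mouth: 180 mm long, 40 x 40 mm outside, walls and closed bottom 3 mm, 0.16 kg. z runs from bottom to mouth; x, y square to the side faces. Starts in the stand, leaning 35 degrees, mouth up; grip it across its x faces, over 60 mm from its bottom. Slippery inside: chisel slides once the mouth points 9 to 14 degrees below level
- tube_mouth (a point): centre of the tube's open mouth, 90 mm along z from tube_center (its axes are the tube's)
- chisel_center (a point): centre of the cold chisel: 105 mm long along its z axis (z from blade to struck head), blue shank 16 x 16 mm, blade 18 mm wide, about 0.15 kg. At the start it stands blade down on the tube's bottom, its upper end about 72 mm below the mouth
- stand: fixed wooden stand, base 110 x 200 (y) x 12 mm; origin under its centre, z up. Leans the tube 35 degrees from vertical towards the stand's +y: bottom on a ledge at stand (0, -50, 32) mm, lower side on a rib 24 mm wide, 118 mm long (fingers pass either side of it). 6 mm cheeks, 34 mm up along the tube, flank its x faces, 4 mm free each side. Lift the tube out square to the rib or along its axis
- stand_seat (a point): point on the stand where tube_center lies when the tube is home: stand (0, 1.6, 105.7) mm; axes as the stand
- tray: fixed open red steel tray, 150 (x) x 240 (y) x 35 mm high, walls and floor 4 mm; origin at the centre of its underside, z up
- screwdriver: bystander: orange-handled screwdriver, 170 mm, lying on the table; leave it
- hammer: bystander: hammer, 260 mm, lying at the left; leave it
- glue_bottle: bystander: white bottle, 170 mm tall, 66 mm across, blue cap; leave it
- tin: bystander: bare metal tin, 100 mm tall, 84 mm across; leave it
- tape_roll: bystander: green ring, 90 mm across, 25 mm high, lying flat near the stand; leave it
- sanding_block: bystander: cork block 60 x 110 x 30 mm, lying just beyond the tray; leave it
- spare_tube: bystander: grey square tube, 150 mm tall, 40 mm wide, standing upright on the left; not the one to use; leave it
- tube: the yellow tube again, origin at the centre of its closed bottom (outside), 90 mm from tube_center against z
- chisel: the chisel again, origin at its centre
Mind the look-alikes: they are no part of the job. Of the things shaped like the tube, the yellow one is meant.

How it is judged:
By the outcome, as a careful person would: the job done as asked, in the order asked, and still so for the second after the job is handed in, with the robot touching nothing.
It also fails if it takes over 61 s, if anything falls off the work surface, if the arm or the gripper's body presses on something with over 40 N, if the wrist force passes 120 N, or if a joint passes its speed limit or range.

## Robot

A 7-joint arm with a two-finger parallel gripper is mounted at the origin on the work surface. World frame = base frame: x ahead of the robot, y to its left, z up, the work surface at z = 0. Lengths are in mm, angles in rad, forces in N, time in s.
With the tool pointing down it reaches from about 425 to 875 mm from the base axis. Payload 8.4 kg.
Tool frame: the origin (TCP) lies midway between the tips of the shut fingers; the grasp point (between the pads) lies 19 mm behind it; z points along the fingers, y is the direction in which the jaws open and shut (so a half turn about z gives the same grasp; the last joint's range is limited). The gripper opens to 87 mm and grips with 3 to 60 N. Pads are 19 mm wide; open, the fingers measure 117 mm over their backs; the gripper's body (75 mm by 190 mm) begins 51 mm behind the grasp point.
Start: joints at [1.144, 0.333, 0.04, 1.465, -0.013, 1.343, -0.059], TCP at [209.252, -615.368, 222.546] pointing down, gripper open.
Joint ranges: [-2.58, 2.58], [-0.38, 2.09], [-1.3, 1.39], [0.25, 2.4], [-1.5, 4.64], [0.08, 2.09], [-2.65, 2.65]. Speed limits (rad/s): [2.22, 2.22, 2.79, 2.79, 3.14, 3.14, 3.14].

## Interface

Orientations are given as a rotation vector (axis times angle).
In Python, from rig import arm gives the robot as it stands.
- The arm moves only by the tool move_arm, never from a script. Its argument "moves" is a list of rows, each an object of numbers: "tx", "ty", "tz": the shift along the world's x, y, z in m; "ax", "ay", "az": the turn, a rotation vector about the world's x, y, z in degrees. A call has exactly 10 rows; each row shifts and turns the commanded pose from where the row before left it; what a row does not reach is not made up. A row lasts 1/10 s, in which the tool goes at most 50 mm and 8.59 degrees, less where a joint would pass 70% of its speed; a pose out of reach is approached as far as the arm can. A call with a gripper value outside its range is refused whole. "grip" is the gripper's target within -1 to 1 (fully open at 1, half-way at 0, shut at -1), set as the call begins (left out, the last holds). The fingers move at their own pace and stop on an object; "squeeze" is the grip in N (left out, the last holds). Time passes only in rows, so rows that do not move let the fingers close, or fill a call up. It gives the time, the measured TCP pose, the force and the opening at its end, in the units of the state.
- arm.observe(): the state, without advancing time (a new reading comes with each control period).
- arm.snapshot(name): name is "scene" or "side" or "wrist"; returns a dict with "color" (480x640x3 uint8, blue, green, red), "mtx" (3x3 intrinsics, pixels), "eye" and "attitude" of the camera in the world. Camera axes: x right, y up, looking along -z (the intrinsics and any distortion apply to the point x, -y, -z); pixel columns grow to the right and rows downward; lengths in mm; the calibration is good to about 2 mm. A picture is of the moment at which its call begins. There is no depth.
- arm.close_job(): hands the job in, once; it reports no verdict.
The state is a dict: "time": time; "qpos": joint angles; "joint_velocities": joint speeds; "joint_efforts": joint torques, N m; "ee_pos": TCP position; "eef_rot": TCP orientation; "ft_force": force on the tool from outside, world axes, zero at the start; "moment": the same for the moment, N m; "width": finger opening in mm.
Only numpy, scipy, OpenCV 4.12 (cv2) and the standard library are available. Lean on these libraries where they do the work, as an engineer would, in place of code of your own. Each camera call takes 0.05 s, during which the arm holds its last target.

## Working session

There is one attempt and no reset: what is moved stays moved. The work goes in short steps, Python scripts to look and compute and a tool call to move; the robot and the scene stay as the last step left them, time stands still between calls to the robot, and variables do not carry over. Pictures are saved under pics/ and viewed, and the job is handed in when it is done.

Besides the shell and the picture viewer there is one more tool, called by a JSON object that holds its "method" and its "body", one argument or row to a line. move_arm: Moves the arm, as the interface text tells. Its arguments: {"type":"object","properties":{"moves":{"type":"array"},"grip":{"type":"number"},"squeeze":{"type":"number"}},"required":["moves"]}

```bash
mkdir -p pics; ls
python3 - <<'E'
from rig import arm
import cv2,numpy as np
print(arm.observe())
for n in ["scene","side","wrist"]:
    s=arm.snapshot(n); cv2.imwrite(f"pics/{n}0.png",s["color"]); print(n,s["mtx"],s["eye"],s["attitude"],[k for k in s])
    np.savez(f"{n}0.npz",**{k:np.array(v) for k,v in s.items()})
E
```

```text
pics
{'time': 0.0, 'qpos': array([ 1.14383741,  0.33388566,  0.03988233,  1.46628826, -0.01341158,
        1.34329979, -0.05849699]), 'joint_velocities': array([-9.14953367e-04, -6.28460984e-04,  2.05767398e-03, -8.38387823e-05,
        1.95426737e-03,  9.77523826e-04,  1.05444085e-03]), 'joint_efforts': array([ 6.05015593e-04, -6.56360579e+01,  1.33570276e+00, -4.03796339e+01,
       -5.97191043e-02,  4.51351097e-02,  1.36261465e-04]), 'ee_pos': array([ 209.0657129 , -614.95543128,  221.66739366]), 'eef_rot': array([-3.09795454e+00, -5.12245450e-01,  5.68214390e-04]), 'ft_force': array([-0.33534894, -0.46173949,  0.46919355]), 'moment': array([-0.02455995,  0.01173222, -0.06802289]), 'width': 87.25730584126532}
scene [[595.39499776   0.         316.07208624]
 [  0.         595.39499776 250.88617717]
 [  0.           0.           1.        ]] [1420.02190646  927.5736256   979.38857985] [0.50802489 1.121916   2.06703485] ['color', 'mtx', 'eye', 'attitude']
side [[564.28368067   0.         309.84551466]
 [  0.         564.28368067 250.32659699]
 [  0.           0.           1.        ]] [ 233.56353809 -904.61164171 1195.5651395 ] [ 0.75710471 -0.08637039 -0.15989678] ['color', 'mtx', 'eye', 'attitude']
wrist [[333.48338278   0.         323.82173908]
 [  0.         333.48338278 243.89830686]
 [  0.           0.           1.        ]] [ 280.67618105 -590.58785408  385.55531356] [-0.24185239  0.17498228 -1.23554086] ['color', 'mtx', 'eye', 'attitude']
```

View pics/scene0.png

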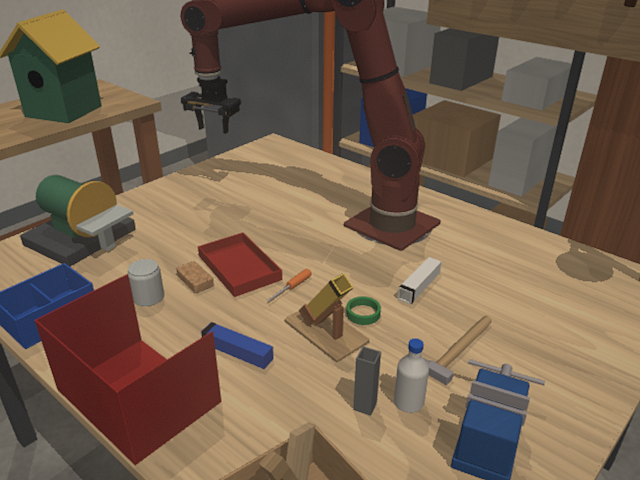

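View pics/side0.png

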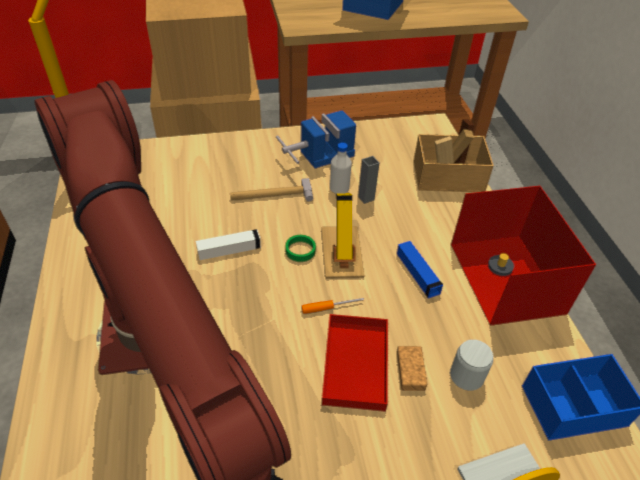

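View pics/wrist0.png

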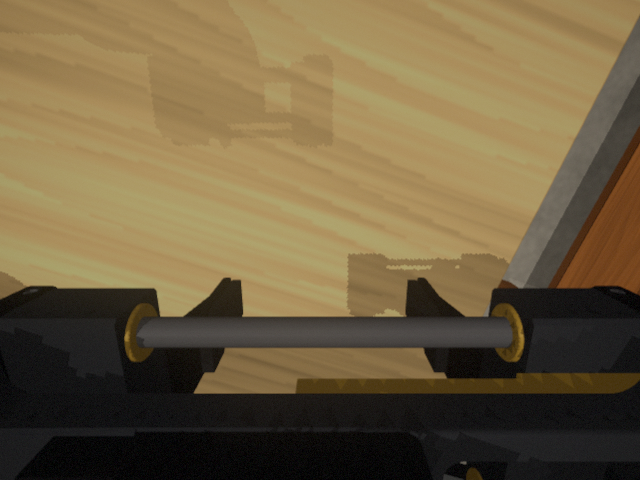

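The yellow tube shows at scene (328,298) and side (345,225). It leans in its wooden stand and has the black band at its mouth. The look-alikes are:
- the grey spare tube: scene (368,380), side (369,180)
- a white box with a black end: scene (420,280), side (228,246)
- a blue bar: scene (240,345), side (420,270)

Only the yellow one fits the description, so I'll confirm it in an enlarged crop.

```bash
cat > h.py <<'E'
import numpy as np,cv2
from scipy.spatial.transform import Rotation as R
def load(n):
    d=np.load(n); return dict(K=d["mtx"],eye=d["eye"],att=d["attitude"],img=d["color"])
def ray(c,uv):
    p=np.linalg.inv(c["K"])@np.array([uv[0],uv[1],1.]); d=np.array([p[0],-p[1],-1.])
    d=R.from_rotvec(c["att"]).apply(d); return d/np.linalg.norm(d)
def plane(c,uv,z=0):
    d=ray(c,uv); return c["eye"]+d*(z-c["eye"][2])/d[2]
def proj(c,P):
    q=R.from_rotvec(c["att"]).inv().apply(np.atleast_2d(P)-c["eye"]); 
    return np.c_[c["K"][0,2]+c["K"][0,0]*q[:,0]/-q[:,2], c["K"][1,2]+c["K"][1,1]*-q[:,1]/-q[:,2]]
def tri(cs,uvs):
    A=np.zeros((3,3));b=np.zeros(3)
    for c,uv in zip(cs,uvs):
        d=ray(c,uv);M=np.eye(3)-np.outer(d,d);A+=M;b+=M@c["eye"]
    return np.linalg.solve(A,b)
def crop(c,x0,y0,x1,y1,s,f):
    cv2.imwrite(f,cv2.resize(c["img"][y0:y1,x0:x1],None,fx=s,fy=s,interpolation=cv2.INTER_CUBIC))
E
python3 - <<'E'
from h import *
a=load("scene0.npz");b=load("side0.npz")
c1=cv2.resize(a["img"][260:365,270:390],None,fx=5,fy=5,interpolation=2)
c2=cv2.resize(b["img"][180:285,305:380],None,fx=5,fy=5,interpolation=2)
cv2.imwrite("pics/c0.png",np.hstack([c1,c2])[:, :800] if 0 else cv2.resize(np.hstack([c1,c2]),None,fx=.8,fy=.8))
E
```

```text
(no output)
```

View pics/c0.png

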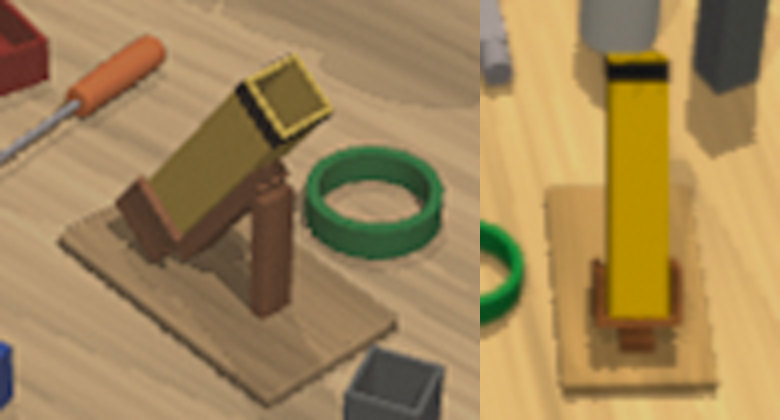

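Both enlargements confirm the yellow tube with the black mouth band, at scene (328,298) and side (345,225), mouth leaning away from the tray. Next I'll measure the stand, tray and tube.

Run:
```python
from h import *
np.set_printoptions(precision=1,suppress=True)
a=load("scene0.npz");b=load("side0.npz")
print("stand side z12"); 
for uv in [(325.5,276),(363.8,275.8),(321.7,226.7),(358.5,226.5)]: print(plane(b,uv,12))
print("stand scene z12")
for uv in [(285,320),(337,360),(368.7,340.3)]: print(plane(a,uv,12))
h=cv2.cvtColor(b["img"],cv2.COLOR_BGR2HSV)
def big(m,roi):
    x0,y0,x1,y1=roi; M=np.zeros_like(m);M[y0:y1,x0:x1]=m[y0:y1,x0:x1]
    cs,_=cv2.findContours(M,0,2); c=max(cs,key=cv2.contourArea); return c
m=((h[...,0]<6)|(h[...,0]>174))&(h[...,1]>170)&(h[...,2]>60)
c=big(m.astype(np.uint8),(310,300,400,420))
q=cv2.approxPolyDP(c,4,True)[:,0]; print("tray side",q.tolist())
for uv in q: print(plane(b,uv,35),plane(b,uv,0))
m=(h[...,0]>18)&(h[...,0]<30)&(h[...,1]>200)
c=big(m.astype(np.uint8),(325,180,365,280)); print("tube side",cv2.approxPolyDP(c,2,True)[:,0].tolist())
h=cv2.cvtColor(a["img"],cv2.COLOR_BGR2HSV)
m=((h[...,0]<6)|(h[...,0]>174))&(h[...,1]>140)&(h[...,2]>60)
c=big(m.astype(np.uint8),(190,225,290,300)); q=cv2.approxPolyDP(c,3,True)[:,0]; print("tray scene",q.tolist())
for uv in q: print(plane(a,uv,35),plane(a,uv,0))
# tube mouth corners scene: crop scale4 -> 
M=[(292,56),(330,106),(282,145),(240,88)]
print([ (x/4+270,y/4+260) for x,y in M])
```

```text
stand side z12
[480.7  97.2  12. ]
[586.2  81.   12. ]
[507.6 292.3  12. ]
[617.9 276.   12. ]
stand scene z12
[594.8  93.7  12. ]
[618.5 285.2  12. ]
[514.6 298.5  12. ]
tray side [[330, 314], [323, 404], [384, 410], [386, 320]]
[462.2 -50.8  35. ] [469.1 -25.1   0. ]
[ 396.  -296.6   35. ] [ 400.9 -278.3    0. ]
[ 528.3 -333.7   35. ] [ 537.2 -316.5    0. ]
[599.5 -92.4  35. ] [610.6 -68.    0. ]
tube side [[337, 200], [336, 256], [338, 259], [351, 259], [351, 200]]
tray scene [[243, 233], [198, 247], [202, 259], [235, 296], [281, 279], [281, 270]]
[ 401.9 -271.1   35. ] [ 364.2 -315.5    0. ]
[ 544.2 -310.8   35. ] [ 511.8 -356.7    0. ]
[ 577.2 -252.2   35. ] [ 545.9 -295.9    0. ]
[631.2 -51.8  35. ] [601.9 -88.1   0. ]
[496.7 -15.7  35. ] [462.5 -50.6   0. ]
[466.1 -45.7  35. ] [430.8 -81.8   0. ]
[(343.0, 274.0), (352.5, 286.5), (340.5, 296.25), (330.0, 282.0)]
```

Run:
```python
from h import *
np.set_printoptions(precision=1,suppress=True)
a=load("scene0.npz");b=load("side0.npz")
# tri
for n,s,c in [("base -y+x",(363.8,275.8),(285,320)),("+y+x",(358.5,226.5),(337,360)),("+y-x",(321.7,226.7),(368.7,340.3)),
 ("tray +y-x",(330,314),(281,270)),("tray -y-x",(323.3,402.5),(243,233)),("tray -y+x",(385.5,407.5),(198,247))]:
    print(n,tri([b,a],[s,c]))
crop(a,185,225,305,305,6,"pics/c1.png")
crop(b,305,300,405,420,5,"pics/c2.png")
crop(b,310,180,375,285,5,"pics/c3.png")
s=R.from_rotvec([-3.09795454e+00, -5.12245450e-01,  5.68214390e-04]).as_matrix();print(s)
```

```text
base -y+x [588.5  87.2   4.6]
+y+x [617.6 281.8   8.1]
+y-x [509.3 295.9   7.5]
tray +y-x [462.9 -48.8  32. ]
tray -y-x [ 395.4 -285.1   25.1]
tray -y+x [ 535.6 -323.4   25.4]
[[ 0.9  0.3 -0. ]
 [ 0.3 -0.9  0. ]
 [-0.  -0.  -1. ]]
```

View pics/c1.png

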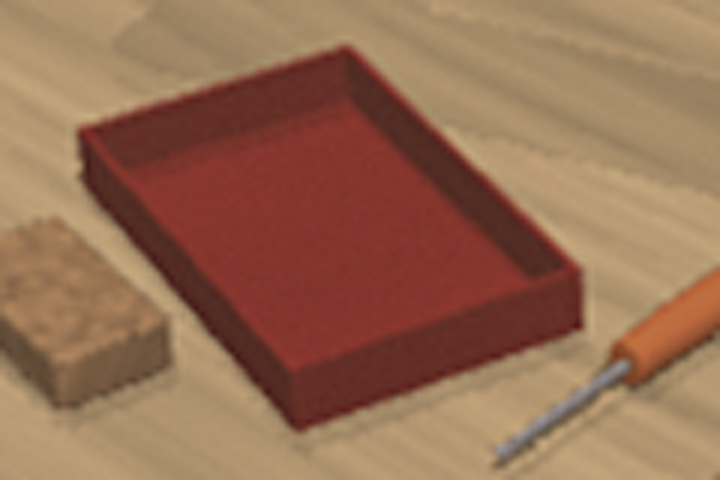

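View pics/c2.png

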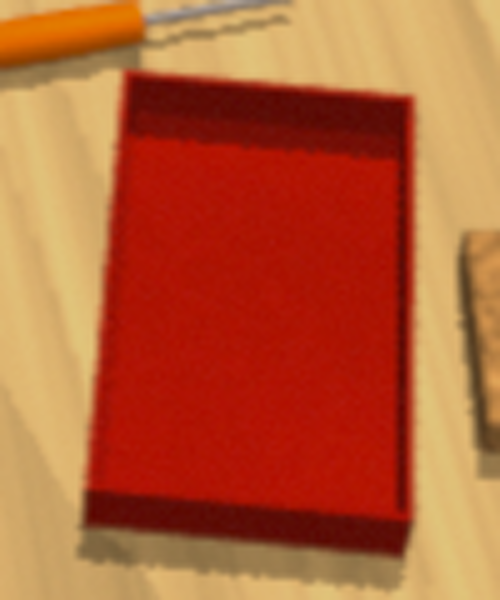

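View pics/c3.png

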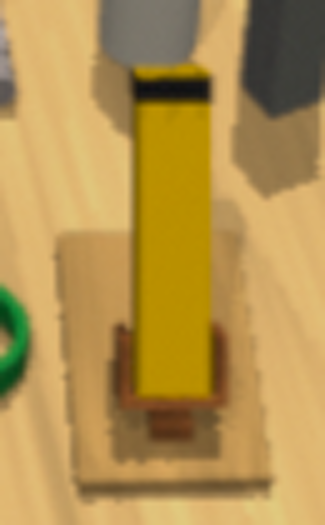

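```bash
cat >> h.py <<'E'
def pose(p): return R.from_euler("z",p[2],degrees=True).as_matrix(),np.array([p[0],p[1],0.])
L=np.radians(35)
TUBE=np.c_[[1,0,0],[0,np.cos(L),-np.sin(L)],[0,np.sin(L),np.cos(L)]] # tube axes in stand
SEAT=np.array([0,1.6,105.7])
def tubept(p): return SEAT+TUBE@np.array(p)
E
python3 - <<'E'
from h import *
from scipy.optimize import least_squares
np.set_printoptions(precision=1,suppress=True)
a=load("scene0.npz");b=load("side0.npz")
def fit(obs,p0,free=False):
    def f(p):
        M,t=pose(p); 
        if len(p)>3: t=t+[0,0,p[3]]
        return np.concatenate([(proj(c,M@np.array(P)+t)[0]-uv) for c,P,uv in obs])
    r=least_squares(f,p0,loss="soft_l1"); return r.x,f(r.x).reshape(-1,2)
tray=[(c,P,uv) for c,l in [(b,[((-75,120,35),(330.4,314.4)),((75,120,35),(387.6,319.4)),((-75,-120,35),(323.4,398)),((75,-120,35),(387.4,404))]),
 (a,[((-75,-120,35),(243,232.8)),((75,-120,35),(198.3,246.7)),((-75,120,35),(281.7,269.7)),((75,120,35),(234.2,286.7))])] for P,uv in l]
st=[(b,(55,-100,12),(363.8,275.8)),(b,(-55,-100,12),(325.5,276)),(b,(55,100,12),(358.5,226.5)),(b,(-55,100,12),(321.7,226.7)),
 (a,(55,-100,12),(285,320)),(a,(55,100,12),(337,360)),(a,(-55,100,12),(368.7,340.3))]
tb=[(a,tubept(P),uv) for P,uv in [((20,-20,90),(330,282)),((-20,-20,90),(343,274)),((-20,20,90),(352.5,286.5)),((20,20,90),(340.5,296.2))]]+\
 [(b,tubept(P),uv) for P,uv in [((-20,-20,90),(336.6,195.5)),((20,-20,90),(352.2,195.5)),((-20,-20,-90),(337,259.6)),((20,-20,-90),(352.4,259.6))]]
for n,o,p0 in [("tray",tray,[502,-181,-15]),("stand",st,[550,190,-8]),("tube",tb,[550,190,-8]),("all",st+tb,[550,190,-8])]:
    for q in (p0,p0+[0]):
        x,r=fit(o,q); print(n,x,"rms",np.sqrt((r**2).mean())); 
    print(r)
for nm,k in [("tray",tray),("st",st)]:
  for c in (a,b):
    x,r=fit([o for o in k if o[0] is c],[502,-181,-15] if nm=="tray" else [550,190,-8]); print(nm,"one cam",x)
E
```

```text
tray [ 501.1 -184.1  -15.5] rms 0.9724679355841378
tray [ 501.1 -183.4  -15.5   -3.8] rms 0.6826588303952533
[[-1.2 -0.4]
 [-0.1 -0.2]
 [-1.6 -0.1]
 [ 0.2  0.1]
 [-0.4 -0.3]
 [-1.2 -0. ]
 [ 0.1  0.3]
 [-0.9  0.6]]
stand [549.3 190.7  -8.4] rms 1.1531999236887527
stand [548.9 191.5  -8.1  -4.9] rms 0.6642748049197684
[[ 0.6  0.1]
 [-0.4  0.3]
 [-0.8 -0.3]
 [-0.1 -0.2]
 [-1.  -1.1]
 [-0.6  0.8]
 [ 1.3  0.2]]
tube [548.4 188.7  -7.9] rms 1.3493709184848466
tube [548.9 190.   -7.6  -4.9] rms 0.8010805224344739
[[ 0.7 -1.3]
 [ 0.5  0.1]
 [ 0.5  2. ]
 [-0.3 -0.8]
 [ 1.3  0.2]
 [ 0.3 -0. ]
 [ 0.8  0.5]
 [-0.4  0.3]]
all [548.9 189.6  -8.3] rms 1.2570632385480554
all [549.  190.7  -8.   -4.9] rms 0.7649785849186789
[[ 0.7  0.2]
 [-0.3  0.6]
 [-0.8 -0.2]
 [-0.1 -0. ]
 [-1.2 -1.1]
 [-0.8  0.7]
 [ 1.1  0. ]
 [ 0.8 -1.2]
 [ 0.7  0.3]
 [ 0.6  2.2]
 [-0.3 -0.7]
 [ 1.3 -0.1]
 [ 0.3 -0.2]
 [ 0.5  0.3]
 [-0.6  0.1]]
tray one cam [ 502.7 -178.7  -15.5]
tray one cam [ 501.7 -186.3  -15.5]
st one cam [552.7 194.8  -7.7]
st one cam [548.2 186.9  -8.6]
```

```bash
cat >> h.py <<'E'
ST=[549,190.0,-8.0]; TR=[501,-184,-15.5]
def stw(P): M,t=pose(ST); return M@np.array(P)+t
def std(v): return pose(ST)[0]@np.array(v)
def trw(P): M,t=pose(TR); return M@np.array(P)+t
def trd(v): return pose(TR)[0]@np.array(v)
zt=std(TUBE[:,1]); yt=std([1,0,0]); RG=np.c_[np.cross(yt,zt),yt,zt]
def grasp(s,back=0): # TCP for grasp point s mm from tube centre along axis
    return stw(tubept((0,0,s)))+zt*(19-back)
def delta(Rc,Rt): return np.degrees((R.from_matrix(Rt)*R.from_matrix(Rc).inv()).as_rotvec())
E
python3 - <<'E'
from h import *
np.set_printoptions(precision=2,suppress=True)
s=R.from_rotvec([-3.09795454e+00, -5.12245450e-01,  5.68214390e-04]).as_matrix()
print("RG",RG,"axis",std(TUBE[:,2]))
for bk in (0,100,150,200): print(bk,grasp(8,bk))
print(delta(s,RG), np.degrees(np.arctan2(s[1,1],s[0,1])))
E
```

```text
RG [[ 0.08  0.99  0.11]
 [ 0.57 -0.14  0.81]
 [ 0.82  0.   -0.57]] axis [0.08 0.57 0.82]
0 [552.03 211.54 101.36]
100 [540.63 130.42 158.71]
150 [534.93  89.86 187.39]
200 [529.23  49.3  216.07]
[ 44.39 -36.86  58.05] -71.22224056637947
```

{"method": "move_arm", "body": {
  "moves": [
    {"tx":0.027,"ty":0.029,"tz":0.01,"az":3.2},
    {"tx":0.027,"ty":0.029,"tz":0.01,"az":3.2},
    {"tx":0.027,"ty":0.029,"tz":0.01,"az":3.2},
    {"tx":0.027,"ty":0.029,"tz":0.01,"az":3.2},
    {"tx":0.027,"ty":0.029,"tz":0.01,"az":3.2},
    {"tx":0.027,"ty":0.029,"tz":0.01,"az":3.2},
    {"tx":0.027,"ty":0.029,"tz":0.01,"az":3.2},
    {"tx":0.027,"ty":0.029,"tz":0.01,"az":3.2},
    {"tx":0.027,"ty":0.029,"tz":0.01,"az":3.2},
    {"tx":0.027,"ty":0.029,"tz":0.01,"az":3.2}
  ],
  "grip": 1
}}

```text
invalid input
```

{"method": "move_arm", "body": {
  "moves": [
    {"tx":0.027,"ty":0.029,"tz":0.01,"ax":0,"ay":0,"az":3.2},
    {"tx":0.027,"ty":0.029,"tz":0.01,"ax":0,"ay":0,"az":3.2},
    {"tx":0.027,"ty":0.029,"tz":0.01,"ax":0,"ay":0,"az":3.2},
    {"tx":0.027,"ty":0.029,"tz":0.01,"ax":0,"ay":0,"az":3.2},
    {"tx":0.027,"ty":0.029,"tz":0.01,"ax":0,"ay":0,"az":3.2},
    {"tx":0.027,"ty":0.029,"tz":0.01,"ax":0,"ay":0,"az":3.2},
    {"tx":0.027,"ty":0.029,"tz":0.01,"ax":0,"ay":0,"az":3.2},
    {"tx":0.027,"ty":0.029,"tz":0.01,"ax":0,"ay":0,"az":3.2},
    {"tx":0.027,"ty":0.029,"tz":0.01,"ax":0,"ay":0,"az":3.2},
    {"tx":0.027,"ty":0.029,"tz":0.01,"ax":0,"ay":0,"az":3.2}
  ]
}}

```text
time: 1.15
ee_pos: [480.0, -324.0, 322.8]
eef_rot: [-2.837, -1.35, 0.0]
ft_force: [0.2, -0.6, 1.1]
width: 87.1
```

{"method": "move_arm", "body": {
  "moves": [
    {"tx":0.005,"ty":0.034,"tz":0.002,"ax":0,"ay":0,"az":3.1},
    {"tx":0.005,"ty":0.034,"tz":0.002,"ax":0,"ay":0,"az":3.1},
    {"tx":0.005,"ty":0.034,"tz":0.002,"ax":0,"ay":0,"az":3.1},
    {"tx":0.005,"ty":0.034,"tz":0.002,"ax":0,"ay":0,"az":3.1},
    {"tx":0.005,"ty":0.034,"tz":0.002,"ax":0,"ay":0,"az":3.1},
    {"tx":0.005,"ty":0.034,"tz":0.002,"ax":0,"ay":0,"az":3.1},
    {"tx":0.005,"ty":0.034,"tz":0.002,"ax":0,"ay":0,"az":3.1},
    {"tx":0.005,"ty":0.034,"tz":0.002,"ax":0,"ay":0,"az":3.1},
    {"tx":0.005,"ty":0.034,"tz":0.002,"ax":0,"ay":0,"az":3.1},
    {"tx":0.005,"ty":0.034,"tz":0.002,"ax":0,"ay":0,"az":3.1}
  ]
}}

```text
time: 2.15
ee_pos: [528.2, 16.6, 342.6]
eef_rot: [2.371, 2.06, -0.001]
ft_force: [1.3, 0.1, 0.3]
width: 87.0
```

{"method": "move_arm", "body": {
  "moves": [
    {"tx":0,"ty":0.003,"tz":-0.01,"ax":5.45,"ay":-0.76,"az":0},
    {"tx":0,"ty":0.003,"tz":-0.01,"ax":5.45,"ay":-0.76,"az":0},
    {"tx":0,"ty":0.003,"tz":-0.01,"ax":5.45,"ay":-0.76,"az":0},
    {"tx":0,"ty":0.003,"tz":-0.01,"ax":5.45,"ay":-0.76,"az":0},
    {"tx":0,"ty":0.003,"tz":-0.01,"ax":5.45,"ay":-0.76,"az":0},
    {"tx":0,"ty":0.003,"tz":-0.01,"ax":5.45,"ay":-0.76,"az":0},
    {"tx":0,"ty":0.003,"tz":-0.01,"ax":5.45,"ay":-0.76,"az":0},
    {"tx":0,"ty":0.003,"tz":-0.01,"ax":5.45,"ay":-0.76,"az":0},
    {"tx":0,"ty":0.003,"tz":-0.01,"ax":5.45,"ay":-0.76,"az":0},
    {"tx":0,"ty":0.003,"tz":-0.01,"ax":5.45,"ay":-0.76,"az":0}
  ]
}}

```text
time: 3.15
ee_pos: [528.6, 45.2, 242.5]
eef_rot: [-1.774, -1.537, -0.924]
ft_force: [-0.6, 1.0, -1.0]
width: 86.8
```

Run:
```python
from rig import arm
from h import *
np.set_printoptions(precision=2,suppress=True)
for n in ["wrist","side"]:
    s=arm.snapshot(n); cv2.imwrite(f"pics/{n}1.png",s["color"])
    np.savez(f"{n}1.npz",**{k:np.array(v) for k,v in s.items()})
o=arm.observe(); print(o["time"],o["qpos"],o["ee_pos"],o["ft_force"])
Rc=R.from_rotvec(o["eef_rot"]).as_matrix(); print("d",delta(Rc,RG)); print(grasp(8,150)-o["ee_pos"])
```

```text
3.25 [ 0.78  0.29 -0.42  1.86 -0.83  1.39  0.52] [527.14  43.95 239.32] [-0.49  0.18  0.68]
d [-0.27 -0.59  0.24]
[  7.79  45.91 -51.93]
```

View pics/wrist1.png

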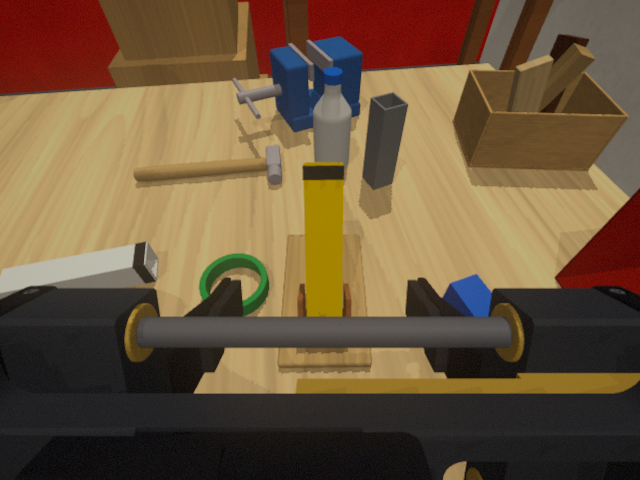

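View pics/side1.png

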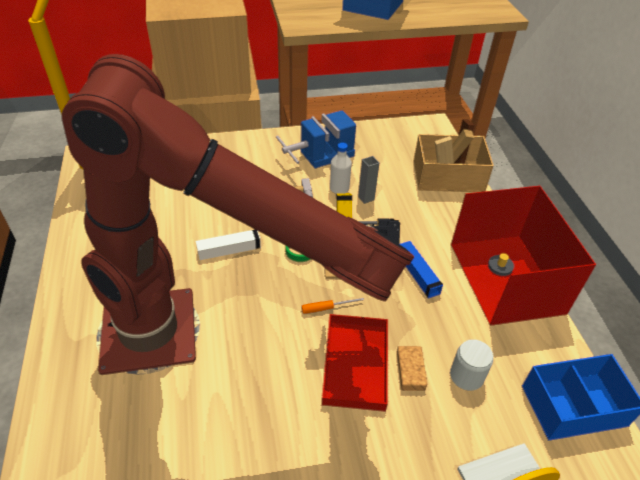

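The wrist view shows the yellow tube at (304–343, 163–317), nearly centred between the fingers. I'll refine its pose from this closer view.

Run:
```python
from h import *
from scipy.optimize import least_squares
np.set_printoptions(precision=1,suppress=True)
w=load("wrist1.npz")
h=cv2.cvtColor(w["img"],cv2.COLOR_BGR2HSV)
for r in (200,240,280,305):
    k=np.where((h[r,290:360,0]>18)&(h[r,290:360,0]<30)&(h[r,290:360,1]>225))[0]+290; print(r,k.min(),k.max())
print(proj(w,[stw(tubept(p)) for p in [(-20,-20,90),(20,-20,90),(-20,-20,-90),(20,-20,-90)]]))
print(proj(w,[stw(p) for p in [(-55,100,12),(55,100,12),(-55,-100,12),(55,-100,12)]]))
crop(w,260,150,390,375,2.6,"pics/c4.png")
```

```text
200 305 342
240 305 341
280 307 341
305 307 341
[[303.5 163.7]
 [343.5 163.6]
 [306.8 324.9]
 [341.6 324.8]]
[[288.  233.4]
 [359.6 233.1]
 [276.8 364.1]
 [371.9 363.7]]
```

View pics/c4.png

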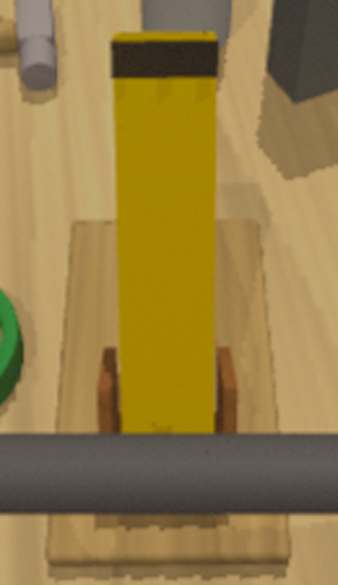

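{"method": "move_arm", "body": {
  "moves": [
    {"tx":0.002,"ty":0.013,"tz":-0.011,"ax":0,"ay":-0.1,"az":0},
    {"tx":0.002,"ty":0.013,"tz":-0.011,"ax":0,"ay":-0.1,"az":0},
    {"tx":0.002,"ty":0.013,"tz":-0.011,"ax":0,"ay":-0.1,"az":0.1},
    {"tx":0.002,"ty":0.013,"tz":-0.011,"ax":0,"ay":-0.1,"az":0.1},
    {"tx":0.002,"ty":0.013,"tz":-0.011,"ax":-0.1,"ay":-0.1,"az":0},
    {"tx":0.002,"ty":0.013,"tz":-0.011,"ax":-0.1,"ay":-0.1,"az":0},
    {"tx":0.002,"ty":0.013,"tz":-0.011,"ax":0,"ay":0,"az":0},
    {"tx":0.002,"ty":0.014,"tz":-0.012,"ax":0,"ay":0,"az":0},
    {"tx":0.002,"ty":0.014,"tz":-0.012,"ax":0,"ay":0,"az":0},
    {"tx":0,"ty":0,"tz":0,"ax":0,"ay":0,"az":0}
  ]
}}

```text
time: 4.25
ee_pos: [545.9, 166.5, 141.9]
eef_rot: [-1.769, -1.554, -0.925]
ft_force: [-0.3, -0.1, 0.0]
width: 87.1
```

```bash
cat > st.py <<'E'
from rig import arm
from h import *
np.set_printoptions(precision=2,suppress=True)
o=arm.observe(); Rc=R.from_rotvec(o["eef_rot"]).as_matrix()
print(o["time"],"q",o["qpos"],"p",o["ee_pos"],"F",o["ft_force"],"w",o["width"])
E
python3 - <<'E'
from st import *
s=arm.snapshot("wrist"); cv2.imwrite("pics/wrist2.png",s["color"])
o=arm.observe();Rc=R.from_rotvec(o["eef_rot"]).as_matrix();print(o["ee_pos"])
print("d",delta(Rc,RG)); print(grasp(8,0)-o["ee_pos"], "in tool",RG.T@(grasp(8,0)-o["ee_pos"]))
E
```

```text
4.25 q [ 0.63  0.39 -0.52  1.98 -0.92  1.06  0.59] p [545.9  166.55 141.88] F [-0.29 -0.08  0.02] w 87.10668249819815
[546.57 165.14 142.43]
d [ 0.22  0.4  -0.29]
[  5.46  46.4  -41.08] in tool [-6.85 -1.05 61.82]
```

View pics/wrist2.png

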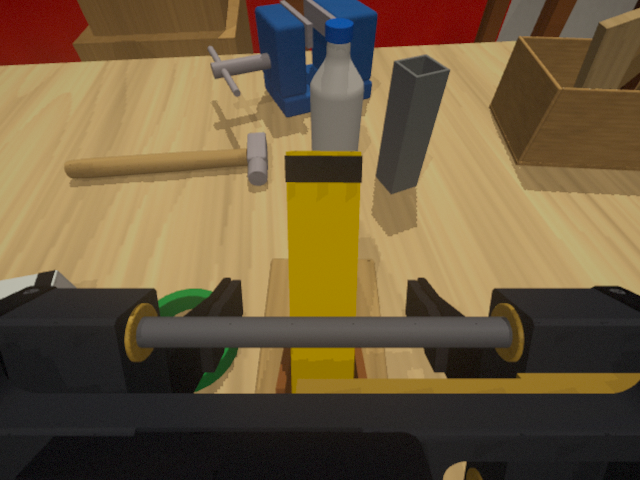

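The tube is centred between the fingers (tube 287–361, fingers 241–409). Going in.

{"method": "move_arm", "body": {
  "moves": [
    {"tx":0.001,"ty":0.005,"tz":-0.005,"ax":0,"ay":0,"az":0},
    {"tx":0,"ty":0.005,"tz":-0.005,"ax":0,"ay":0,"az":0},
    {"tx":0.001,"ty":0.005,"tz":-0.005,"ax":0,"ay":0,"az":0},
    {"tx":0,"ty":0.005,"tz":-0.005,"ax":0,"ay":0,"az":0},
    {"tx":0.001,"ty":0.005,"tz":-0.005,"ax":0,"ay":0,"az":0},
    {"tx":0,"ty":0.005,"tz":-0.004,"ax":0,"ay":0,"az":0},
    {"tx":0.001,"ty":0.005,"tz":-0.004,"ax":0,"ay":0,"az":0},
    {"tx":0,"ty":0.005,"tz":-0.004,"ax":0,"ay":0,"az":0},
    {"tx":0.001,"ty":0.005,"tz":-0.004,"ax":0,"ay":0,"az":0},
    {"tx":0,"ty":0,"tz":0,"ax":0,"ay":0,"az":0}
  ]
}}

```text
time: 5.3
ee_pos: [551.8, 209.6, 100.1]
eef_rot: [-1.772, -1.55, -0.927]
ft_force: [-0.2, -0.3, -0.8]
width: 86.9
```

Run:
```python
from st import *
s=arm.snapshot("wrist"); cv2.imwrite("pics/wrist3.png",s["color"])
np.savez("wrist3.npz",**{k:np.array(v) for k,v in s.items()})
s2=arm.snapshot("scene"); cv2.imwrite("pics/scene3.png",cv2.resize(s2["color"][220:400,230:430],None,fx=3,fy=3))
o=arm.observe();Rc=R.from_rotvec(o["eef_rot"]).as_matrix();print(o["ee_pos"])
print("d",delta(Rc,RG)); print("in tool",RG.T@(grasp(8,0)-o["ee_pos"]))
```

```text
5.3 q [ 0.57  0.46 -0.55  2.01 -0.97  0.93  0.63] p [551.78 209.58 100.13] F [-0.17 -0.34 -0.75] w 86.91625581506608
[552.24 208.72 100.52]
d [ 0.13  0.36 -0.11]
in tool [ 2.27 -0.6   1.79]
```

View pics/wrist3.png

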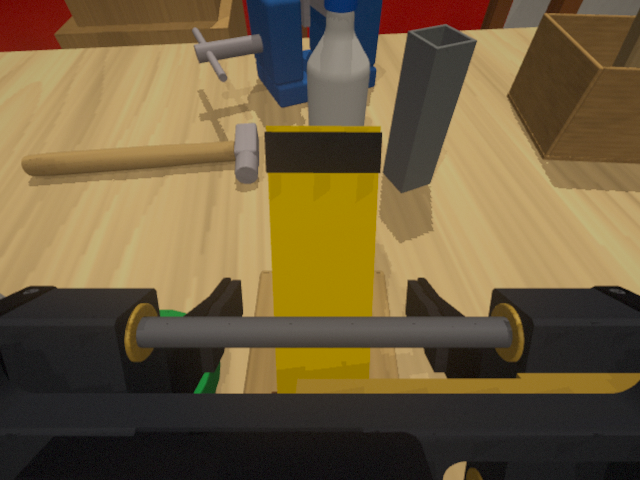

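View pics/scene3.png

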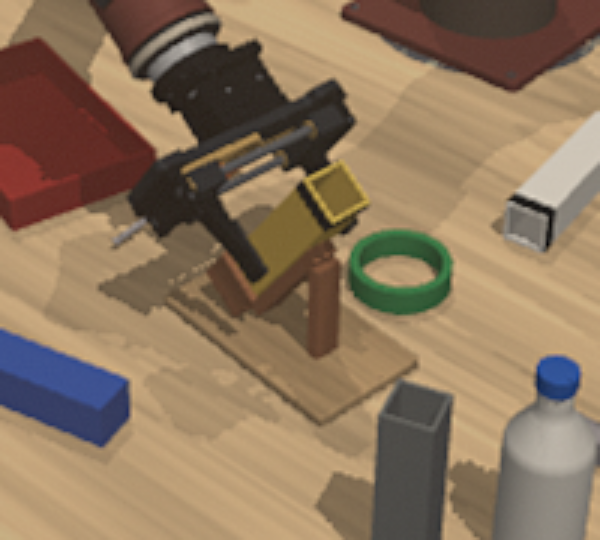

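{"method": "move_arm", "body": {
  "moves": [
    {"tx":0,"ty":0,"tz":0,"ax":0,"ay":0,"az":0},
    {"tx":0,"ty":0,"tz":0,"ax":0,"ay":0,"az":0},
    {"tx":0,"ty":0,"tz":0,"ax":0,"ay":0,"az":0},
    {"tx":0,"ty":0,"tz":0,"ax":0,"ay":0,"az":0},
    {"tx":0,"ty":0,"tz":0,"ax":0,"ay":0,"az":0},
    {"tx":0,"ty":0,"tz":0,"ax":0,"ay":0,"az":0},
    {"tx":0,"ty":0,"tz":0,"ax":0,"ay":0,"az":0},
    {"tx":0,"ty":0,"tz":0,"ax":0,"ay":0,"az":0},
    {"tx":0,"ty":0,"tz":0,"ax":0,"ay":0,"az":0},
    {"tx":0,"ty":0,"tz":0,"ax":0,"ay":0,"az":0}
  ],
  "grip": -1,
  "squeeze": 40
}}

```text
time: 6.4
ee_pos: [552.1, 208.6, 100.5]
eef_rot: [-1.773, -1.55, -0.928]
ft_force: [-1.0, -0.7, 0.8]
width: 39.8
```

Run:
```python
from st import *
s=arm.snapshot("wrist"); cv2.imwrite("pics/wrist4.png",s["color"]); np.savez("wrist4.npz",**{k:np.array(v) for k,v in s.items()})
ps=[];rs=[]
for i in range(4): 
    o=arm.observe();ps.append(o["ee_pos"]);rs.append(o["eef_rot"])
    if i<2: arm.snapshot("wrist")
print(np.array(ps),np.array(rs)); np.savez("grip.npz",p=np.mean(ps,0),r=np.mean(rs,0))
```

```text
6.4 q [ 0.57  0.46 -0.55  2.01 -0.97  0.93  0.63] p [552.14 208.65 100.54] F [-1.03 -0.68  0.8 ] w 39.84971151505609
[[552.14 208.66 100.53]
 [552.11 208.66 100.49]
 [552.14 208.66 100.52]
 [552.14 208.66 100.52]] [[-1.77 -1.55 -0.93]
 [-1.77 -1.55 -0.93]
 [-1.77 -1.55 -0.93]
 [-1.77 -1.55 -0.93]]
```

View pics/wrist4.png

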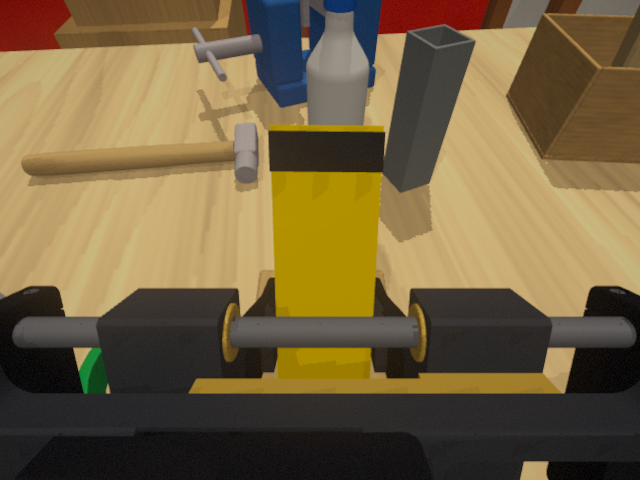

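Gripped at 39.8 mm. Withdrawing square to the rib.

{"method": "move_arm", "body": {
  "moves": [
    {"tx":-0.0005,"ty":-0.004,"tz":0.003,"ax":0,"ay":0,"az":0},
    {"tx":-0.0005,"ty":-0.004,"tz":0.003,"ax":0,"ay":0,"az":0},
    {"tx":-0.001,"ty":-0.008,"tz":0.0055,"ax":0,"ay":0,"az":0},
    {"tx":-0.001,"ty":-0.008,"tz":0.0055,"ax":0,"ay":0,"az":0},
    {"tx":-0.001,"ty":-0.008,"tz":0.0055,"ax":0,"ay":0,"az":0},
    {"tx":-0.001,"ty":-0.008,"tz":0.0055,"ax":0,"ay":0,"az":0},
    {"tx":-0.001,"ty":-0.008,"tz":0.0055,"ax":0,"ay":0,"az":0},
    {"tx":-0.001,"ty":-0.008,"tz":0.0055,"ax":0,"ay":0,"az":0},
    {"tx":-0.001,"ty":-0.008,"tz":0.0055,"ax":0,"ay":0,"az":0},
    {"tx":-0.001,"ty":-0.008,"tz":0.0055,"ax":0,"ay":0,"az":0}
  ]
}}

```text
time: 7.55
ee_pos: [543.1, 135.9, 150.9]
eef_rot: [-1.773, -1.55, -0.928]
ft_force: [-0.1, 0.4, -3.1]
width: 40.2
```

Run:
```python
from st import *
s2=arm.snapshot("scene"); cv2.imwrite("pics/scene5.png",cv2.resize(s2["color"][200:400,200:430],None,fx=3,fy=3))
Mt=pose(TR)[0]
# tool pose when tube tilted e below level, mouth to tray +y ; tool x = tube axis dir (at grasp x=axis), z=tube y
for e in (0,10,15,20,25):
    r=np.radians(e); ax=np.array([0,np.cos(r),-np.sin(r)]); z=np.array([0,-np.sin(r),-np.cos(r)])
    Rt=Mt@np.c_[ax,[1,0,0],z]; print(e,"delta from now",delta(Rc,Rt))
```

```text
7.55 q [ 0.66  0.38 -0.49  1.97 -0.9   1.12  0.59] p [543.13 135.89 150.95] F [-0.08  0.39 -3.12] w 40.23509888902898
0 delta from now [-53.73  11.49  -7.19]
10 delta from now [-63.53  13.51  -6.99]
15 delta from now [-68.43  14.52  -6.87]
20 delta from now [-73.33  15.53  -6.74]
25 delta from now [-78.23  16.53  -6.59]
```

View pics/scene5.png

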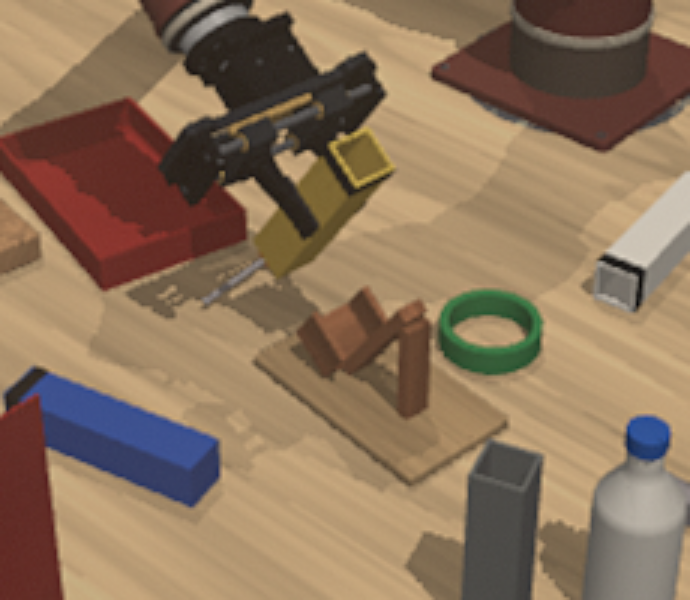

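The tube is out (weight about 3.1 N, stand empty). I'll carry it mouth-up to a point over the tray.

{"method": "move_arm", "body": {
  "moves": [
    {"tx":-0.003,"ty":-0.01,"tz":0.008,"ax":-1.5,"ay":0.3,"az":-0.2},
    {"tx":-0.003,"ty":-0.015,"tz":0.008,"ax":-2,"ay":0.4,"az":-0.3},
    {"tx":-0.003,"ty":-0.02,"tz":0.008,"ax":-2,"ay":0.4,"az":-0.3},
    {"tx":-0.003,"ty":-0.023,"tz":0.008,"ax":-2,"ay":0.4,"az":-0.3},
    {"tx":-0.003,"ty":-0.023,"tz":0.006,"ax":-2,"ay":0.4,"az":-0.3},
    {"tx":-0.004,"ty":-0.023,"tz":0.004,"ax":-2,"ay":0.4,"az":-0.3},
    {"tx":-0.004,"ty":-0.023,"tz":0.004,"ax":-2,"ay":0.4,"az":-0.3},
    {"tx":-0.004,"ty":-0.023,"tz":0.002,"ax":-2,"ay":0.4,"az":-0.3},
    {"tx":-0.004,"ty":-0.023,"tz":0,"ax":-2,"ay":0.4,"az":-0.3},
    {"tx":-0.004,"ty":-0.023,"tz":0,"ax":-2,"ay":0.4,"az":-0.3}
  ]
}}

```text
time: 8.6
ee_pos: [507.7, -70.3, 199.3]
eef_rot: [-2.065, -1.704, -0.644]
ft_force: [0.7, 0.5, -3.7]
width: 39.9
```

{"method": "move_arm", "body": {
  "moves": [
    {"tx":-0.004,"ty":-0.023,"tz":0,"ax":-2,"ay":0.4,"az":-0.3},
    {"tx":-0.004,"ty":-0.023,"tz":0,"ax":-2,"ay":0.4,"az":-0.3},
    {"tx":-0.004,"ty":-0.023,"tz":0,"ax":-2,"ay":0.4,"az":-0.3},
    {"tx":-0.004,"ty":-0.023,"tz":0,"ax":-2,"ay":0.4,"az":-0.3},
    {"tx":-0.004,"ty":-0.023,"tz":0,"ax":-2,"ay":0.4,"az":-0.3},
    {"tx":-0.003,"ty":-0.023,"tz":0,"ax":-2,"ay":0.4,"az":-0.3},
    {"tx":-0.003,"ty":-0.023,"tz":0,"ax":-2,"ay":0.4,"az":-0.3},
    {"tx":-0.003,"ty":-0.02,"tz":0,"ax":-2,"ay":0.4,"az":-0.3},
    {"tx":-0.003,"ty":-0.015,"tz":0,"ax":-2,"ay":0.4,"az":-0.3},
    {"tx":0,"ty":-0.01,"tz":0,"ax":-1,"ay":0.3,"az":-0.2}
  ]
}}

```text
time: 9.6
ee_pos: [475.8, -276.1, 199.4]
eef_rot: [-2.328, -1.823, -0.316]
ft_force: [0.3, -0.4, -2.8]
width: 39.6
```

```bash
cat >> h.py <<'E'
TOFF=np.array([-5.7,0,-17.2]) # tube centre in tool frame
def trayR(e):
    r=np.radians(e); ax=np.array([0,np.cos(r),-np.sin(r)]); z=np.array([0,-np.sin(r),-np.cos(r)])
    return pose(TR)[0]@np.c_[ax,[1,0,0],z]
def traytcp(e,lip): # lip in tray frame
    Rt=trayR(e); return trw(lip)-Rt@(TOFF+[90,0,20])
E
python3 - <<'E'
from st import *
for n in ["wrist","side","scene"]:
    s=arm.snapshot(n); cv2.imwrite(f"pics/{n}6.png",s["color"]); np.savez(f"{n}6.npz",**{k:np.array(v) for k,v in s.items()})
o=arm.observe(); Rc=R.from_rotvec(o["eef_rot"]).as_matrix()
print("tilt below level",np.degrees(np.arcsin(-Rc[2,0])))
for e,l in [(-8,(0,-15,60)),(0,(0,-15,35)),(5,(0,-15,18)),(18,(0,-15,16))]:
    print(e,traytcp(e,l),"d",traytcp(e,l)-o["ee_pos"],delta(Rc,trayR(e)))
E
```

```text
9.6 q [ 0.79  0.24 -0.21  1.67 -0.21  1.34  0.4 ] p [ 475.83 -276.09  199.42] F [ 0.3 -0.4 -2.8] w 39.59078410637998
tilt below level -15.67161754350746
-8 [ 474.58 -279.27   51.04] d [  -1.78   -4.31 -147.87] [-7.44  1.87 -1.71]
0 [ 474.46 -279.69   37.8 ] d [  -1.89   -4.73 -161.11] [-15.18   3.9   -1.69]
5 [ 474.61 -279.14   28.14] d [  -1.74   -4.18 -170.77] [-20.02   5.16  -1.68]
18 [ 475.8  -274.88   44.71] d [  -0.56    0.08 -154.19] [-32.6    8.45  -1.64]
```

View pics/side6.png

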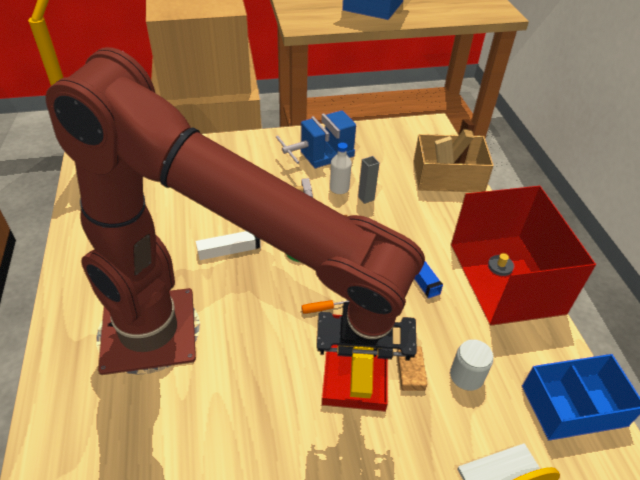

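View pics/wrist6.png

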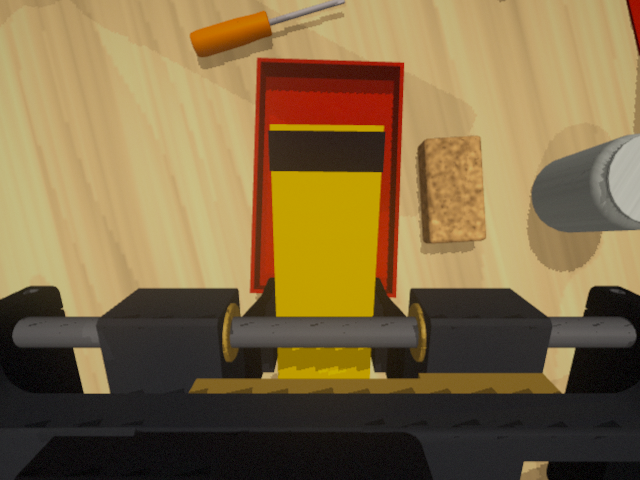

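The wrist view shows the tube in line with the tray (rim corners about (259,60), (404,64), (251,294), (396,297)). I'll check the tray fit against it.

Run:
```python
from st import *
w=load("wrist6.npz")
print(proj(w,[trw(p) for p in [(-75,120,35),(75,120,35),(-75,-120,35),(75,-120,35)]]))
print([plane(w,uv,35) for uv in [(259,59.5),(404,63.5),(251,294),(396,297)]])
```

```text
9.75 q [ 0.79  0.24 -0.21  1.67 -0.21  1.34  0.4 ] p [ 476.36 -274.96  198.91] F [-0.26  0.95 -3.3 ] w 39.90156407283122
[[256.31  57.25]
 [403.01  61.24]
 [250.33 291.62]
 [396.09 295.64]]
[array([462.91, -51.2 ,  35.  ]), array([605.78, -90.89,  35.  ]), array([ 396.74, -282.13,   35.  ]), array([ 540.78, -321.01,   35.  ])]
```

Run:
```python
from st import *
pc=None
for e,l in [(7,(0,-15,30)),(13,(0,-15,22)),(20,(0,-15,16))]:
    t=traytcp(e,l); print(e,t-(o["ee_pos"] if pc is None else pc),delta(Rc,trayR(e))); pc=t; Rc=trayR(e)
```

```text
9.75 q [ 0.79  0.24 -0.21  1.67 -0.21  1.34  0.4 ] p [ 476.36 -274.96  198.91] F [-0.26  0.95 -3.3 ] w 39.90156407283122
7 [  -1.63   -3.79 -155.85] [-21.95   5.67  -1.68]
13 [0.49 1.75 0.64] [-5.78  1.6   0.  ]
20 [0.87 3.13 3.77] [-6.75  1.87  0.  ]
```

{"method": "move_arm", "body": {
  "moves": [
    {"tx":0,"ty":0,"tz":-0.012,"ax":-2.2,"ay":0.6,"az":-0.2},
    {"tx":0,"ty":-0.001,"tz":-0.016,"ax":-2.2,"ay":0.6,"az":-0.2},
    {"tx":0,"ty":0,"tz":-0.018,"ax":-2.2,"ay":0.6,"az":-0.2},
    {"tx":-0.001,"ty":-0.001,"tz":-0.018,"ax":-2.2,"ay":0.6,"az":-0.2},
    {"tx":0,"ty":0,"tz":-0.018,"ax":-2.2,"ay":0.6,"az":-0.2},
    {"tx":0,"ty":-0.001,"tz":-0.018,"ax":-2.2,"ay":0.6,"az":-0.2},
    {"tx":-0.001,"ty":0,"tz":-0.018,"ax":-2.2,"ay":0.6,"az":-0.2},
    {"tx":0,"ty":-0.001,"tz":-0.018,"ax":-2.2,"ay":0.6,"az":-0.1},
    {"tx":0,"ty":0,"tz":-0.012,"ax":-2.2,"ay":0.5,"az":-0.1},
    {"tx":0,"ty":0,"tz":-0.008,"ax":-2.2,"ay":0.5,"az":-0.1}
  ]
}}

```text
time: 10.75
ee_pos: [473.7, -278.1, 41.4]
eef_rot: [2.441, 1.854, -0.154]
ft_force: [-0.6, 0.2, -3.5]
width: 39.5
```

Run:
```python
from st import *
print("tilt",np.degrees(np.arcsin(-Rc[2,0])), "lip tray",pose(TR)[0].T@(o["ee_pos"]+Rc@(TOFF+[90,0,20])-pose(TR)[1]))
s=arm.snapshot("scene"); cv2.imwrite("pics/scene7.png",cv2.resize(s["color"][190:330,150:330],None,fx=4,fy=4))
s=arm.snapshot("wrist"); cv2.imwrite("pics/wrist7.png",s["color"])
```

```text
10.75 q [ 0.54  0.3  -0.2   1.92  0.23  0.93 -0.06] p [ 473.71 -278.06   41.41] F [-0.59  0.17 -3.46] w 39.489927930121645
tilt 7.107907825762778 lip tray [ -1.1  -14.63  28.2 ]
```

View pics/scene7.png

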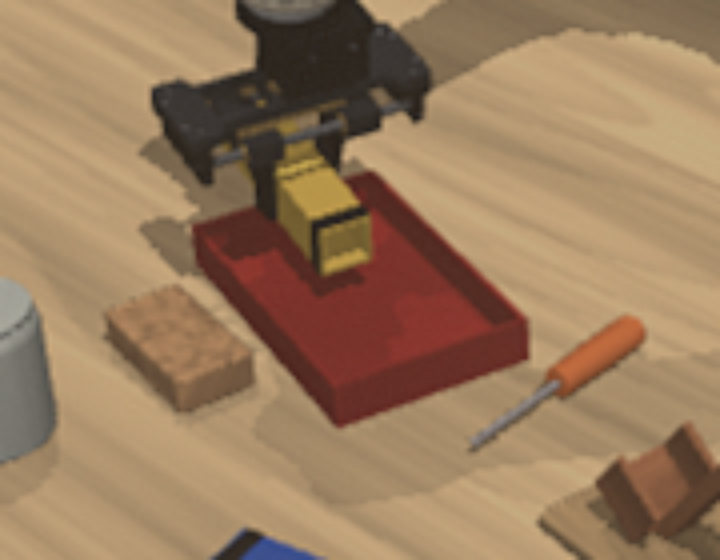

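View pics/wrist7.png

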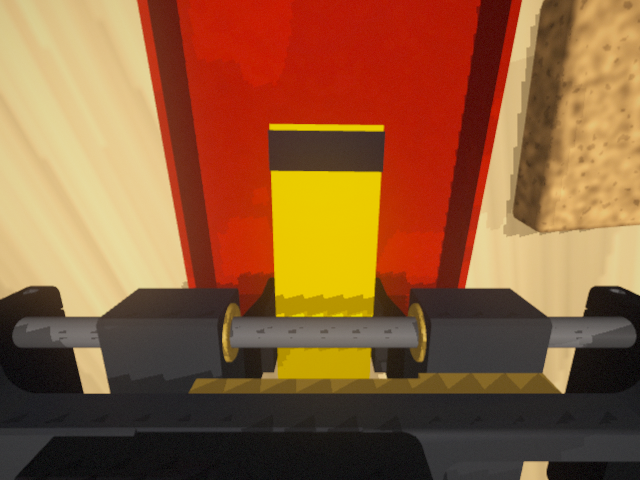

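The tube tilts 7° mouth-down, its lip about 24 mm above the tray floor. Tilting past the slide angle, gently.

{"method": "move_arm", "body": {
  "moves": [
    {"tx":0,"ty":0.001,"tz":0,"ax":-1.2,"ay":0.33,"az":0},
    {"tx":0,"ty":0,"tz":0.001,"ax":-1.2,"ay":0.33,"az":0},
    {"tx":0.001,"ty":0.001,"tz":0,"ax":-1.2,"ay":0.33,"az":0},
    {"tx":0,"ty":0,"tz":0,"ax":-1.2,"ay":0.33,"az":0},
    {"tx":0,"ty":0.001,"tz":0.001,"ax":-1.2,"ay":0.33,"az":0},
    {"tx":0,"ty":0,"tz":0,"ax":-1,"ay":0.28,"az":0},
    {"tx":0,"ty":0,"tz":0.001,"ax":-1,"ay":0.28,"az":0},
    {"tx":0,"ty":0,"tz":0,"ax":0,"ay":0,"az":0},
    {"tx":0,"ty":0,"tz":0,"ax":0,"ay":0,"az":0},
    {"tx":0,"ty":0,"tz":0,"ax":0,"ay":0,"az":0}
  ]
}}

```text
time: 11.85
ee_pos: [475.1, -276.6, 45.6]
eef_rot: [2.36, 1.791, -0.32]
ft_force: [-0.2, -0.0, -2.3]
width: 39.7
```

```bash
cat > look.py <<'E'
import sys
from st import *
k=sys.argv[1]
print("tilt",np.degrees(np.arcsin(-Rc[2,0])), "lip tray",pose(TR)[0].T@(o["ee_pos"]+Rc@(TOFF+[90,0,20])-pose(TR)[1]))
s=arm.snapshot("scene"); A=cv2.resize(s["color"][190:310,170:300],None,fx=3,fy=4)
s=arm.snapshot("wrist"); B=s["color"]; cv2.imwrite(f"pics/look{k}.png",np.hstack([cv2.resize(A,(400,400)),cv2.resize(B[:400],(400,400))]))
E
python3 look.py 8
```

```text
11.85 q [ 0.43  0.29 -0.19  1.94  0.4   0.96 -0.26] p [ 475.14 -276.62   45.58] F [-0.16 -0.03 -2.25] w 39.6691138302488
tilt 15.390232617177404 lip tray [ -0.05 -15.63  20.51]
```

View pics/look8.png

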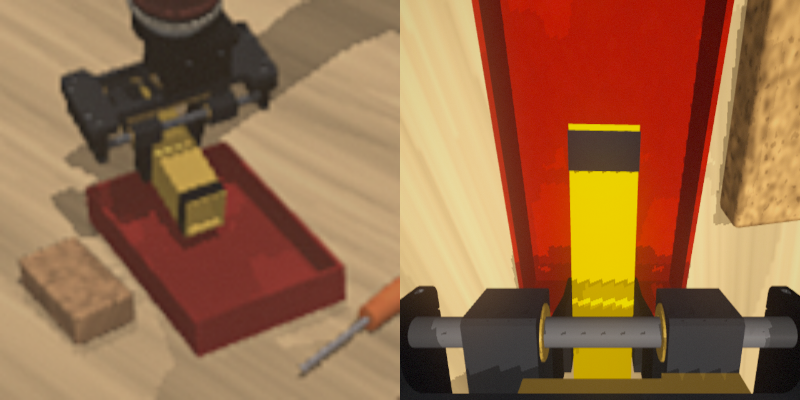

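{"method": "move_arm", "body": {
  "moves": [
    {"tx":0,"ty":0,"tz":0,"ax":0,"ay":0,"az":0},
    {"tx":0,"ty":0,"tz":0,"ax":0,"ay":0,"az":0},
    {"tx":0,"ty":0,"tz":0,"ax":0,"ay":0,"az":0},
    {"tx":0,"ty":0,"tz":0,"ax":0,"ay":0,"az":0},
    {"tx":0,"ty":0,"tz":-0.001,"ax":-0.8,"ay":0.2,"az":0},
    {"tx":0,"ty":0,"tz":0,"ax":-0.8,"ay":0.2,"az":0},
    {"tx":0,"ty":0.001,"tz":0,"ax":-0.8,"ay":0.2,"az":0},
    {"tx":0,"ty":0,"tz":0,"ax":0,"ay":0,"az":0},
    {"tx":0,"ty":0,"tz":0,"ax":0,"ay":0,"az":0},
    {"tx":0,"ty":0,"tz":0,"ax":0,"ay":0,"az":0}
  ]
}}

```text
time: 12.95
ee_pos: [475.3, -275.3, 44.6]
eef_rot: [2.334, 1.772, -0.367]
ft_force: [-0.6, 0.1, -2.3]
width: 40.0
```

```bash
python3 look.py 9
```

```text
12.95 q [ 0.39  0.3  -0.18  1.95  0.45  0.96 -0.32] p [ 475.31 -275.35   44.58] F [-0.65  0.14 -2.34] w 40.02343168770542
tilt 17.870633050465 lip tray [ -0.23 -15.52  16.04]
```

View pics/look9.png

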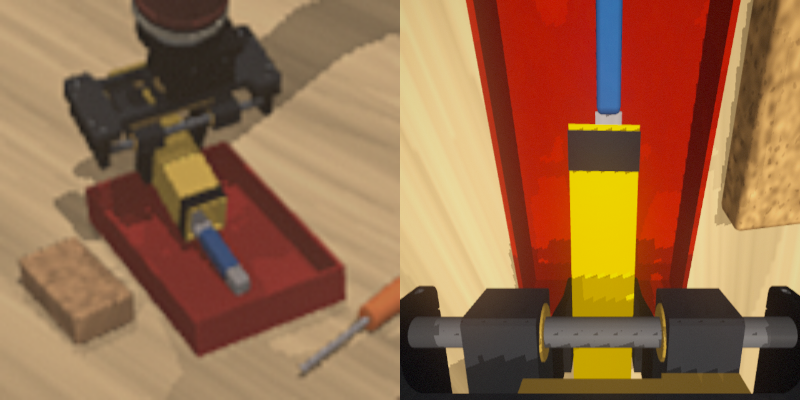

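The chisel is mostly out, lying head-first on the tray floor at look9 left (220,255), with only the blade still on the lip. I'll withdraw the tube slowly along its axis.

{"method": "move_arm", "body": {
  "moves": [
    {"tx":-0.001,"ty":-0.003,"tz":0.001,"ax":0,"ay":0,"az":0},
    {"tx":-0.001,"ty":-0.003,"tz":0.001,"ax":0,"ay":0,"az":0},
    {"tx":-0.001,"ty":-0.003,"tz":0.001,"ax":0,"ay":0,"az":0},
    {"tx":-0.001,"ty":-0.004,"tz":0.001,"ax":0,"ay":0,"az":0},
    {"tx":-0.001,"ty":-0.004,"tz":0.001,"ax":0,"ay":0,"az":0},
    {"tx":-0.001,"ty":-0.004,"tz":0.001,"ax":0,"ay":0,"az":0},
    {"tx":-0.001,"ty":-0.004,"tz":0.001,"ax":0,"ay":0,"az":0},
    {"tx":-0.001,"ty":-0.005,"tz":0.002,"ax":0,"ay":0,"az":0},
    {"tx":-0.002,"ty":-0.005,"tz":0.002,"ax":0,"ay":0,"az":0},
    {"tx":-0.002,"ty":-0.005,"tz":0.002,"ax":0,"ay":0,"az":0}
  ]
}}

```text
time: 14.05
ee_pos: [463.1, -315.9, 57.8]
eef_rot: [2.334, 1.772, -0.367]
ft_force: [-0.3, -0.3, -1.2]
width: 39.6
```

```bash
python3 look.py 10
```

```text
14.05 q [ 0.45  0.28 -0.16  1.94  0.44  0.96 -0.23] p [ 463.12 -315.85   57.79] F [-0.27 -0.35 -1.22] w 39.59314747408346
tilt 17.878421852367396 lip tray [ -1.15 -57.81  29.25]
```

View pics/look10.png

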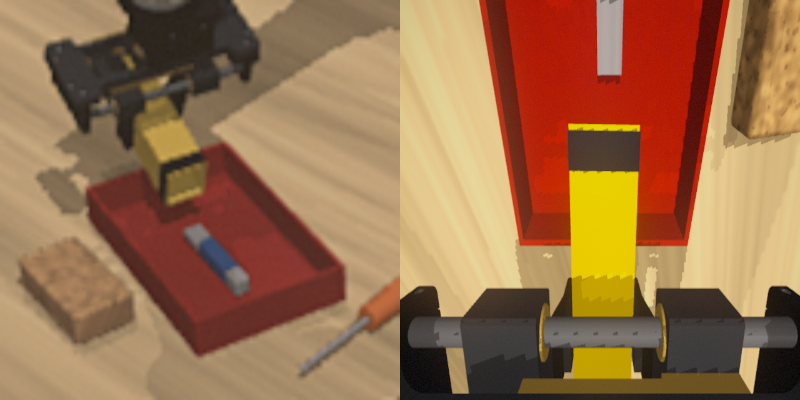

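The chisel lies flat in the tray, at look10 left (215,258), clear of the tube. Lifting the tube and going back.

{"method": "move_arm", "body": {
  "moves": [
    {"tx":0,"ty":0,"tz":0.01,"ax":0,"ay":0,"az":0},
    {"tx":0,"ty":0,"tz":0.015,"ax":0,"ay":0,"az":0},
    {"tx":0,"ty":0,"tz":0.018,"ax":0,"ay":0,"az":0},
    {"tx":0,"ty":0,"tz":0.018,"ax":0,"ay":0,"az":0},
    {"tx":0,"ty":0,"tz":0.018,"ax":4,"ay":-0.9,"az":0.3},
    {"tx":0,"ty":0.005,"tz":0.018,"ax":4,"ay":-0.9,"az":0.3},
    {"tx":0.001,"ty":0.01,"tz":0.018,"ax":4,"ay":-0.9,"az":0.3},
    {"tx":0.002,"ty":0.015,"tz":0.018,"ax":4,"ay":-0.9,"az":0.3},
    {"tx":0.003,"ty":0.02,"tz":0.014,"ax":4,"ay":-0.9,"az":0.3},
    {"tx":0.004,"ty":0.025,"tz":0.01,"ax":4,"ay":-0.9,"az":0.3}
  ]
}}

```text
time: 15.15
ee_pos: [473.8, -240.3, 217.5]
eef_rot: [-2.402, -1.89, -0.133]
ft_force: [-0.3, 0.1, -2.6]
width: 39.4
```

{"method": "move_arm", "body": {
  "moves": [
    {"tx":0.006,"ty":0.028,"tz":0,"ax":4,"ay":-0.8,"az":0.4},
    {"tx":0.006,"ty":0.03,"tz":0,"ax":4,"ay":-0.8,"az":0.4},
    {"tx":0.006,"ty":0.03,"tz":0,"ax":4,"ay":-0.8,"az":0.4},
    {"tx":0.006,"ty":0.03,"tz":0,"ax":4,"ay":-0.8,"az":0.4},
    {"tx":0.006,"ty":0.03,"tz":0,"ax":4,"ay":-0.8,"az":0.4},
    {"tx":0.006,"ty":0.03,"tz":0,"ax":4,"ay":-0.8,"az":0.4},
    {"tx":0.006,"ty":0.03,"tz":0,"ax":4,"ay":-0.8,"az":0.4},
    {"tx":0.006,"ty":0.03,"tz":0,"ax":4,"ay":-0.8,"az":0.4},
    {"tx":0.004,"ty":0.025,"tz":0,"ax":3,"ay":-0.6,"az":0.3},
    {"tx":0.003,"ty":0.015,"tz":0,"ax":3,"ay":-0.6,"az":0.3}
  ]
}}

```text
time: 16.15
ee_pos: [528.4, 40.0, 216.2]
eef_rot: [-1.904, -1.623, -0.789]
ft_force: [-0.5, 0.7, -1.8]
width: 39.7
```

```bash
cat > home.py <<'E'
from st import *
g=np.load("grip.npz"); GR=R.from_rotvec(g["r"]).as_matrix(); zg=GR[:,2]
print("rot to home",delta(Rc,GR)); 
for b in (0,60,90): print(b,g["p"]-b*zg-o["ee_pos"])
print("in tool",GR.T@(g["p"]-o["ee_pos"]))
E
python3 home.py
```

```text
16.15 q [ 0.62  0.22 -0.31  1.86 -0.74  1.31  0.44] p [528.39  39.99 216.2 ] F [-0.54  0.73 -1.81] w 39.68405695958959
rot to home [ 9.08 -2.38  0.92]
0 [  23.74  168.67 -115.68]
60 [ 16.78 120.07 -81.19]
90 [ 13.3   95.76 -63.95]
in tool [  3.25  -0.4  205.87]
```

Next, the rest of the turn and the move to 90 mm short of home on the rib normal.

{"method": "move_arm", "body": {
  "moves": [
    {"tx":0.001,"ty":0.01,"tz":-0.006,"ax":1.5,"ay":-0.4,"az":0.2},
    {"tx":0.002,"ty":0.01,"tz":-0.007,"ax":1.5,"ay":-0.4,"az":0.1},
    {"tx":0.002,"ty":0.011,"tz":-0.007,"ax":1.5,"ay":-0.4,"az":0.2},
    {"tx":0.002,"ty":0.011,"tz":-0.008,"ax":1.5,"ay":-0.4,"az":0.1},
    {"tx":0.001,"ty":0.011,"tz":-0.007,"ax":1.5,"ay":-0.4,"az":0.2},
    {"tx":0.002,"ty":0.011,"tz":-0.007,"ax":1.5,"ay":-0.4,"az":0.1},
    {"tx":0.001,"ty":0.011,"tz":-0.008,"ax":0,"ay":0,"az":0},
    {"tx":0.001,"ty":0.011,"tz":-0.007,"ax":0,"ay":0,"az":0},
    {"tx":0.001,"ty":0.01,"tz":-0.007,"ax":0,"ay":0,"az":0},
    {"tx":0,"ty":0,"tz":0,"ax":0,"ay":0,"az":0}
  ]
}}

```text
time: 17.15
ee_pos: [540.4, 135.8, 150.0]
eef_rot: [-1.776, -1.548, -0.923]
ft_force: [0.1, -0.9, -1.2]
width: 39.9
```

```bash
python3 - <<'E'
from st import *
s=arm.snapshot("wrist"); cv2.imwrite("pics/wrist11.png",s["color"]);np.savez("wrist11.npz",**{k:np.array(v) for k,v in s.items()})
E
python3 home.py
```

```text
17.15 q [ 0.57  0.36 -0.39  1.98 -0.94  1.14  0.62] p [540.42 135.79 150.  ] F [ 0.13 -0.91 -1.25] w 39.855449746266586
17.2 q [ 0.57  0.36 -0.39  1.98 -0.94  1.14  0.62] p [540.87 134.67 150.44] F [ 0.19 -1.21 -1.54] w 39.78406275888944
rot to home [ 0.16 -0.2   0.12]
0 [ 11.26  73.99 -49.92]
60 [  4.3   25.38 -15.43]
90 [0.82 1.08 1.81]
in tool [ 2.16  0.67 89.93]
```

View pics/wrist11.png

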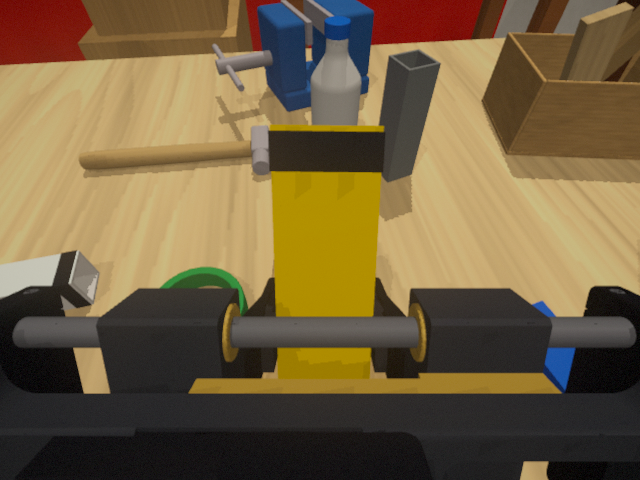

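The tube hasn't slipped in the grip (band edges still at (270,125) and (384,125)). I'll approach to 30 mm short with the small corrections.

{"method": "move_arm", "body": {
  "moves": [
    {"tx":0.001,"ty":0.005,"tz":-0.002,"ax":0,"ay":-0.1,"az":0},
    {"tx":0.001,"ty":0.006,"tz":-0.003,"ax":0.1,"ay":0,"az":0},
    {"tx":0.001,"ty":0.006,"tz":-0.004,"ax":0,"ay":-0.1,"az":0.1},
    {"tx":0.001,"ty":0.006,"tz":-0.004,"ax":0,"ay":0,"az":0},
    {"tx":0.001,"ty":0.006,"tz":-0.004,"ax":0,"ay":0,"az":0},
    {"tx":0.001,"ty":0.006,"tz":-0.004,"ax":0,"ay":0,"az":0},
    {"tx":0.001,"ty":0.006,"tz":-0.004,"ax":0,"ay":0,"az":0},
    {"tx":0.001,"ty":0.005,"tz":-0.004,"ax":0,"ay":0,"az":0},
    {"tx":0,"ty":0.004,"tz":-0.003,"ax":0,"ay":0,"az":0},
    {"tx":0,"ty":0,"tz":0,"ax":0,"ay":0,"az":0}
  ]
}}

```text
time: 18.2
ee_pos: [548.8, 184.3, 118.2]
eef_rot: [-1.775, -1.549, -0.927]
ft_force: [-1.1, -0.6, -1.7]
width: 39.9
```

```bash
python3 - <<'E'
from st import *
s2=arm.snapshot("scene"); cv2.imwrite("pics/scene12.png",cv2.resize(s2["color"][250:370,270:390],None,fx=5,fy=5))
E
python3 home.py
```

```text
18.2 q [ 0.51  0.41 -0.43  2.   -0.99  1.02  0.64] p [548.84 184.34 118.15] F [-1.05 -0.61 -1.67] w 39.926617982069594
18.25 q [ 0.51  0.41 -0.43  2.   -0.99  1.02  0.64] p [549.03 183.92 118.39] F [ 0.61 -0.07 -1.26] w 39.74682935310153
rot to home [ 0.06 -0.    0.1 ]
0 [  3.1   24.74 -17.87]
60 [ -3.86 -23.86  16.62]
90 [ -7.34 -48.16  33.87]
in tool [-0.28 -0.44 30.67]
```

View pics/scene12.png

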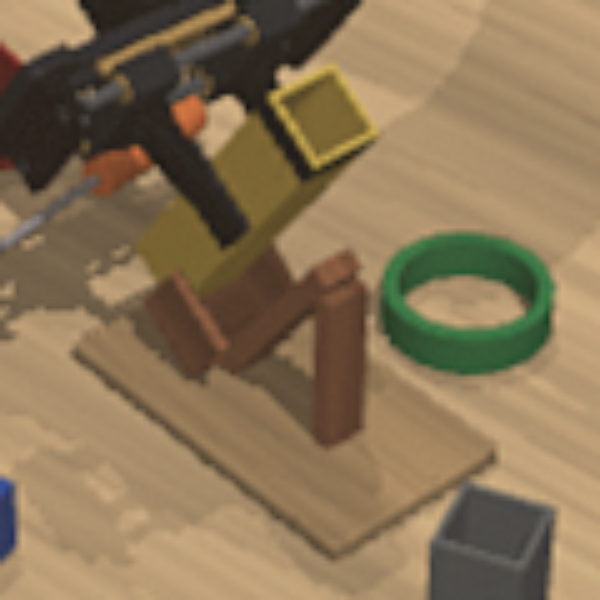

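{"method": "move_arm", "body": {
  "moves": [
    {"tx":0,"ty":0.003,"tz":-0.001,"ax":0,"ay":0,"az":0},
    {"tx":0.001,"ty":0.003,"tz":-0.002,"ax":0,"ay":0,"az":0},
    {"tx":0,"ty":0.003,"tz":-0.002,"ax":0,"ay":0,"az":0},
    {"tx":0.001,"ty":0.003,"tz":-0.002,"ax":0,"ay":0,"az":0},
    {"tx":0,"ty":0.003,"tz":-0.002,"ax":0,"ay":0,"az":0},
    {"tx":0.001,"ty":0.003,"tz":-0.002,"ax":0,"ay":0,"az":0},
    {"tx":0,"ty":0.003,"tz":-0.002,"ax":0,"ay":0,"az":0},
    {"tx":0,"ty":0.002,"tz":-0.002,"ax":0,"ay":0,"az":0},
    {"tx":0,"ty":0.001,"tz":-0.001,"ax":0,"ay":0,"az":0},
    {"tx":0,"ty":0,"tz":0,"ax":0,"ay":0,"az":0}
  ]
}}

```text
time: 19.25
ee_pos: [552.1, 207.8, 102.4]
eef_rot: [-1.776, -1.549, -0.928]
ft_force: [0.1, -0.1, -0.8]
width: 40.0
```

```bash
python3 - <<'E'
from st import *
s2=arm.snapshot("scene"); cv2.imwrite("pics/scene13.png",cv2.resize(s2["color"][250:370,270:390],None,fx=5,fy=5))
E
python3 home.py
```

```text
19.25 q [ 0.48  0.44 -0.45  2.01 -1.01  0.96  0.65] p [552.13 207.77 102.38] F [ 0.09 -0.1  -0.84] w 40.04452447730173
19.3 q [ 0.48  0.44 -0.45  2.01 -1.01  0.96  0.65] p [552.22 207.61 102.49] F [ 0.06  0.72 -1.09] w 39.975707155808
rot to home [0.07 0.01 0.12]
0 [-0.09  1.05 -1.97]
60 [ -7.06 -47.55  32.52]
90 [-10.54 -71.85  49.76]
in tool [-1.02 -0.25  1.97]
```

View pics/scene13.png

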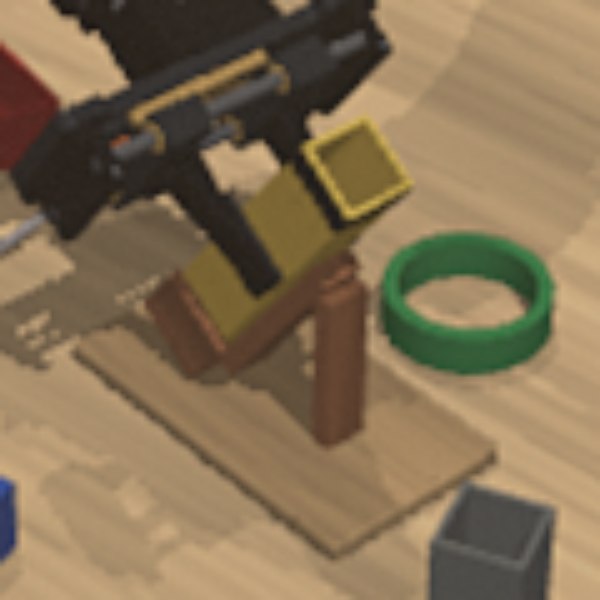

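{"method": "move_arm", "body": {
  "moves": [
    {"tx":0,"ty":0.0005,"tz":-0.0005,"ax":0,"ay":0,"az":0},
    {"tx":0,"ty":0.0005,"tz":-0.0005,"ax":0,"ay":0,"az":0},
    {"tx":0,"ty":0,"tz":-0.0005,"ax":0,"ay":0,"az":0},
    {"tx":0,"ty":0,"tz":-0.0005,"ax":0,"ay":0,"az":0},
    {"tx":0,"ty":0,"tz":0,"ax":0,"ay":0,"az":0},
    {"tx":0,"ty":0,"tz":0,"ax":0,"ay":0,"az":0},
    {"tx":0,"ty":0,"tz":0,"ax":0,"ay":0,"az":0},
    {"tx":0,"ty":0,"tz":0,"ax":0,"ay":0,"az":0},
    {"tx":0,"ty":0,"tz":0,"ax":0,"ay":0,"az":0},
    {"tx":0,"ty":0,"tz":0,"ax":0,"ay":0,"az":0}
  ]
}}

```text
time: 20.3
ee_pos: [552.3, 208.6, 100.6]
eef_rot: [-1.776, -1.549, -0.928]
ft_force: [-0.5, -0.8, -0.3]
width: 39.6
```

```bash
python3 home.py
```

```text
20.3 q [ 0.48  0.44 -0.45  2.01 -1.02  0.96  0.66] p [552.26 208.64 100.58] F [-0.48 -0.84 -0.35] w 39.60610363881909
rot to home [0.07 0.02 0.12]
0 [-0.12  0.02 -0.06]
60 [ -7.09 -48.58  34.43]
90 [-10.57 -72.88  51.68]
in tool [-0.04 -0.13  0.04]
```

Back at the grip pose to within 0.2 mm. Release, with a low squeeze setting and full opening.

{"method": "move_arm", "body": {
  "moves": [
    {"tx":0,"ty":0,"tz":0,"ax":0,"ay":0,"az":0},
    {"tx":0,"ty":0,"tz":0,"ax":0,"ay":0,"az":0},
    {"tx":0,"ty":0,"tz":0,"ax":0,"ay":0,"az":0},
    {"tx":0,"ty":0,"tz":0,"ax":0,"ay":0,"az":0},
    {"tx":0,"ty":0,"tz":0,"ax":0,"ay":0,"az":0},
    {"tx":0,"ty":0,"tz":0,"ax":0,"ay":0,"az":0},
    {"tx":0,"ty":0,"tz":0,"ax":0,"ay":0,"az":0},
    {"tx":0,"ty":0,"tz":0,"ax":0,"ay":0,"az":0},
    {"tx":0,"ty":0,"tz":0,"ax":0,"ay":0,"az":0},
    {"tx":0,"ty":0,"tz":0,"ax":0,"ay":0,"az":0}
  ],
  "grip": 1
}}

```text
time: 21.3
ee_pos: [552.3, 208.6, 100.5]
eef_rot: [-1.776, -1.549, -0.928]
ft_force: [-0.0, -0.3, -0.4]
width: 86.9
```

Run:
```python
from st import *
s=arm.snapshot("wrist"); cv2.imwrite("pics/wrist14.png",s["color"])
```

```text
21.3 q [ 0.48  0.44 -0.45  2.01 -1.02  0.96  0.66] p [552.28 208.61 100.55] F [-0.   -0.26 -0.36] w 86.90741241008688
```

View pics/wrist14.png

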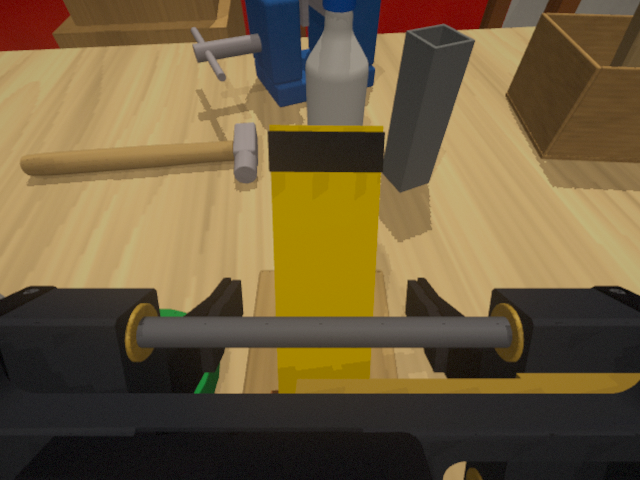

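The tube stands free in the stand, unmoved. Now backing off along the rib normal, then up.

{"method": "move_arm", "body": {
  "moves": [
    {"tx":-0.0005,"ty":-0.004,"tz":0.003,"ax":0,"ay":0,"az":0},
    {"tx":-0.0005,"ty":-0.004,"tz":0.003,"ax":0,"ay":0,"az":0},
    {"tx":-0.001,"ty":-0.008,"tz":0.0055,"ax":0,"ay":0,"az":0},
    {"tx":-0.001,"ty":-0.008,"tz":0.0055,"ax":0,"ay":0,"az":0},
    {"tx":-0.001,"ty":-0.01,"tz":0.007,"ax":0,"ay":0,"az":0},
    {"tx":-0.0015,"ty":-0.012,"tz":0.0085,"ax":0,"ay":0,"az":0},
    {"tx":-0.002,"ty":-0.016,"tz":0.0115,"ax":0,"ay":0,"az":0},
    {"tx":-0.002,"ty":-0.016,"tz":0.0115,"ax":0,"ay":0,"az":0},
    {"tx":-0.002,"ty":-0.016,"tz":0.0115,"ax":0,"ay":0,"az":0},
    {"tx":-0.002,"ty":-0.016,"tz":0.0115,"ax":0,"ay":0,"az":0}
  ]
}}

```text
time: 22.35
ee_pos: [538.6, 97.0, 180.1]
eef_rot: [-1.777, -1.549, -0.929]
ft_force: [0.7, -0.9, -0.3]
width: 87.1
```

{"method": "move_arm", "body": {
  "moves": [
    {"tx":-0.004,"ty":-0.02,"tz":0.018,"ax":0,"ay":0,"az":0},
    {"tx":-0.004,"ty":-0.02,"tz":0.018,"ax":0,"ay":0,"az":0},
    {"tx":-0.004,"ty":-0.02,"tz":0.018,"ax":0,"ay":0,"az":0},
    {"tx":-0.004,"ty":-0.02,"tz":0.018,"ax":0,"ay":0,"az":0},
    {"tx":-0.004,"ty":-0.02,"tz":0.018,"ax":0,"ay":0,"az":0},
    {"tx":-0.004,"ty":-0.02,"tz":0.018,"ax":0,"ay":0,"az":0},
    {"tx":-0.004,"ty":-0.02,"tz":0.018,"ax":0,"ay":0,"az":0},
    {"tx":-0.004,"ty":-0.01,"tz":0.01,"ax":0,"ay":0,"az":0},
    {"tx":0,"ty":0,"tz":0,"ax":0,"ay":0,"az":0},
    {"tx":0,"ty":0,"tz":0,"ax":0,"ay":0,"az":0}
  ]
}}

```text
time: 23.35
ee_pos: [506.5, -50.9, 314.6]
eef_rot: [-1.776, -1.549, -0.928]
ft_force: [1.1, 1.3, -1.0]
width: 87.0
```

Run:
```python
from st import *
for n in ["scene","wrist","side"]:
    s=arm.snapshot(n); cv2.imwrite(f"pics/{n}15.png",s["color"]); np.savez(f"{n}15.npz",**{k:np.array(v) for k,v in s.items()})
a=load("scene0.npz")["img"];b=load("scene15.npz")["img"]
A=cv2.resize(a[225:405,185:385],None,fx=2,fy=2.5);B=cv2.resize(b[225:405,185:385],None,fx=2,fy=2.5)
cv2.imwrite("pics/cmp15.png",np.hstack([A,B]))
w=load("wrist15.npz"); print(proj(w,[stw(tubept(p)) for p in [(-20,-20,90),(20,-20,90),(-20,-20,-90),(20,-20,-90)]]))
```

```text
23.35 q [ 0.78  0.25 -0.24  1.71 -0.8   1.63  0.54] p [506.54 -50.89 314.65] F [ 1.13  1.26 -1.03] w 86.97033248896953
[[314.83 160.82]
 [344.45 160.97]
 [315.12 284.4 ]
 [341.78 284.48]]
```

View pics/cmp15.png

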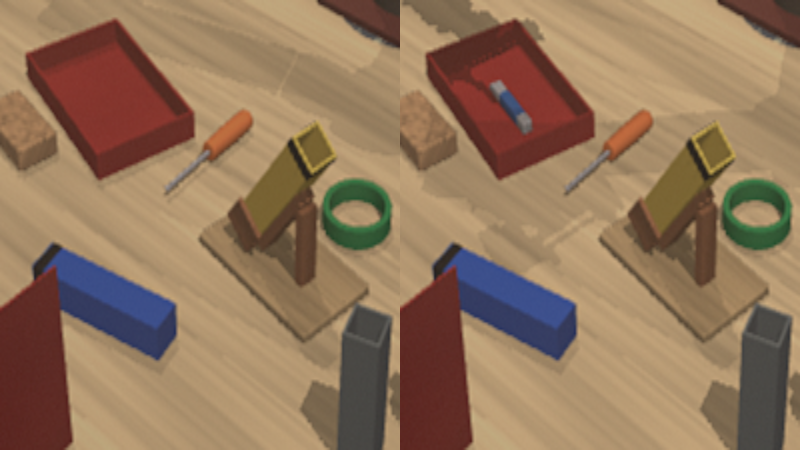

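View pics/wrist15.png

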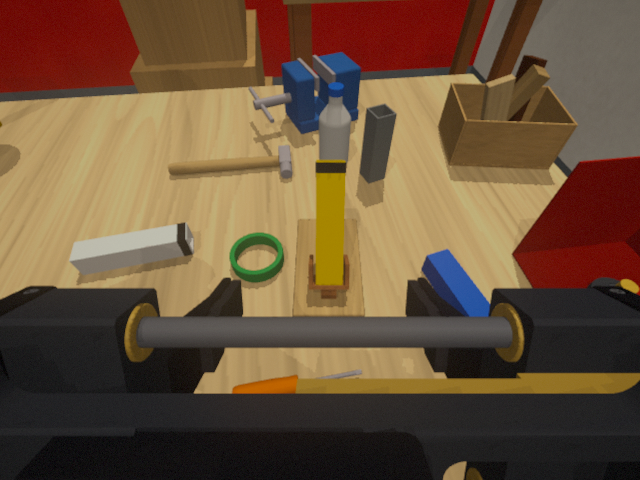

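View pics/scene15.png

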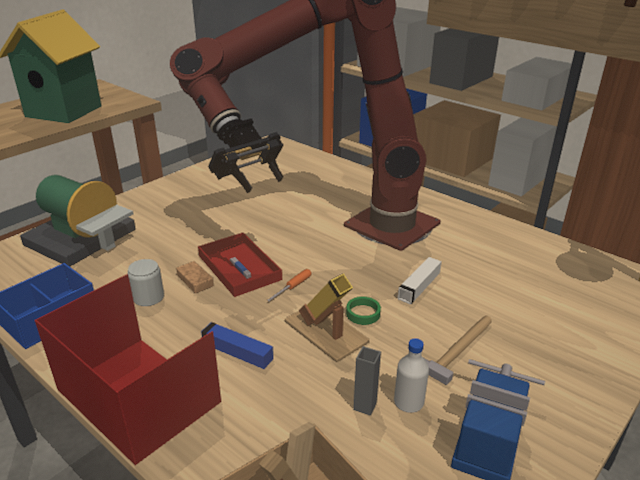

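Before-and-after views match. The tube is home, with its corners within about 1–2 px of the prediction. The chisel lies flat in the tray at scene (241,267), the bystanders haven't moved and the robot is clear. Handing in.

```bash
python3 -c "
from rig import arm
print(arm.close_job())"
```

```text
the job is handed in; nothing more can be done
None
```

The chisel is lying flat in the red tray, the empty yellow tube is back in its stand, and I handed the job in at about 23.5 s.

- **How it went:** I gripped the yellow tube across its x faces, about 95 mm from its bottom, and pulled it out square to the rib. Over the tray I tipped it slowly to about 18° mouth-down, with the lip 12–16 mm above the tray floor. The chisel slid out head first, and I drew the tube back along its axis so the blade came down from the lip. I then put the tube back and released it.
- **Last checks:** At release the gripper was within 0.2 mm of the pose where it first gripped the tube. The before and after pictures show the tube seated the same way and no visible change in the bystanders. The tube corners I compared were within about 1–2 px of the predicted home position. The forces I read between moves stayed under about 4 N, and the gripper is open and clear.
- **Disagreement:** The fixed cameras together put the stand and tray 4–5 mm lower than they should be. I relied on the wrist camera for the close work, and it matched the known sizes to about 1–3 px.

No check failed, and no verdict was reported.

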